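# Clamp the flow cell in its cam-lever stand

## Task

Take the flow cell off its draining rest, stand it upright with its ports up in the clamp stand's nest, resting on the base plate between the two cheeks, and then flip the cam lever over its high point until it snaps fully closed and holds the cell. Between the cheeks it can be held only across its narrow 36 mm direction, so it will have to be put down and taken again another way before it goes in. Leave the glassware, cartons and other things round it where they are.

Things in the scene. Friction and masses are not known exactly. Their poses are not given: they have to be found in the camera images.
- cell_mid (a point): Centre of the loose flow cell: aluminium block with black foot and grey windows, 36 (its x) x 54 (its y) x 100 mm (its z, from foot to ports), about 0.3 kg. Two steel ports, 14 mm long, stand on the top end at y = +-14 mm. At the start it leans on the draining rest, ports uphill, z axis 60 degrees from vertical, x axis down into the rest, its 54 mm sides overhanging the plank.
- rest: Grey plastic draining rest, fixed: a 38 mm wide plank that rises at 30 degrees towards the rest's +x, on a foot 130 x 50 mm; origin on the bench. The plank's surface is 30 mm above the bench at its low end (x = -45 mm; a lip there holds the cell's foot) and 79 mm at its high end (x = 40 mm).
- stand: Clamp stand, fixed; origin on the bench under the nest's axis. Dark base plate x -150 to +50 mm, 96 mm wide, 10 mm thick. Lever on the -x side, back stop (face at x = 18 mm, 50 mm high) on the +x side. The cell stands on the plate with its 36 mm along the stand's x and 54 mm along y, either way round; clamped, its centre is at x = 0, y = 0, z = 60 mm of this frame.
- nest (a point): Point on the base plate (10 mm above the bench) on the nest's axis; axes as the stand's. Two aluminium cheeks beside it, inner faces at y = +-30.5 mm, 34 mm long in x, 10 mm thick, rise to 101 mm above the bench and flare outwards to 107 mm: they cover the cell's 54 mm sides, so only its 36 mm direction can be gripped there.
- pad_face (a point): Centre of the clamp pad's face, 28 mm across, 34 mm above the bench; at x = -28 mm of the stand when open. It moves towards +x as the lever closes and pushes the cell against the back stop; the gap when open is 46 mm for the 36 mm cell.
- lever_pivot (a point): Middle of the lever's horizontal pivot axis (along the stand's y), at x = -110 mm, z = 45 mm of the stand. Its clevis is 50 mm wide and 61 mm high.
- lever_grip (a point): Point on the middle line of the cam lever's grey handle, 80 mm from the pivot. The handle is a round bar 20 mm thick that ends 112 mm from the pivot; below 45 mm from the pivot the lever is a 12 mm steel rod.
- lever (a joint): Lever angle, rad. 0 = open: upright, leaning 0.35 rad from vertical away from the nest. It grows as the lever swings on away from the nest (to the stand's -x) and down; 1.2 = closed, at its stop, nearly level. A spring pushes it back open until the high point at about 0.85 (up to about 9 N at the handle); past that the spring snaps it closed.
- beaker_mid (a point): Bystander, to be left alone: a clear glass beaker, 54 mm across, 69 mm tall; the point is 34.5 mm above its underside, on its middle line.
- carton_mid (a point): Bystander, to be left alone: a standing white carton 27 x 62 x 76 mm tall; the point is 38 mm above its underside, on its middle line.
- dropper_mid (a point): Bystander, to be left alone: a white dropper bottle, 37 mm across, 133 mm tall to its nozzle; the point is 50 mm above its underside, on its middle line.
- cup_mid (a point): Bystander, to be left alone: a clear plastic cup, 75 mm across, 72 mm tall; the point is 36 mm above its underside, on its middle line.
- small_carton_mid (a point): Bystander, to be left alone: a standing carton 26 x 60 x 70 mm tall; the point is 35 mm above its underside, on its middle line.
- dish_mid (a point): Bystander, to be left alone: a closed clear petri dish, 91 mm across, 15 mm tall; the point is 7.5 mm above its underside, on its middle line.
There are look-alikes about, which are no part of the job. What is shaped like the part that bears cell_mid but green is not meant.

How it is judged:
By the outcome, as a careful person would: the job done as asked, in the order asked, and still so for the second after the job is handed in, with the robot touching nothing.
It also fails if it takes over 58 s, if anything falls off the work surface, if the arm or the gripper's body presses on something with over 40 N, if the wrist force passes 120 N, or if a joint passes its speed limit or range.

## Robot

A 6-joint arm with a two-finger parallel gripper is mounted at the origin on a cart in front of the work surface, level with it; the furniture and walls round the work are solid. World frame = base frame: x ahead of the robot, y to its left, z up, the work surface at z = 0. Lengths are in mm, angles in rad, forces in N, time in s.
With the tool pointing down it reaches from about 350 to 875 mm from the base axis. Payload 4.2 kg.
Tool frame: the origin (TCP) lies between the finger pads; the fingertips stand 17 mm ahead of it and the grasp point (between the pads) lies 2 mm behind it (bot.tips_ahead is the distance from the TCP to the fingertips, in mm); z points along the fingers, y is the line along which they close (so a half turn about z gives the same grasp; the last joint's range is limited). The gripper opens to 87 mm and grips with 3 to 60 N. Pads are 19 mm wide; open, the fingers measure 117 mm over their backs; the gripper's body (75 mm by 190 mm) begins 51 mm behind the grasp point.
Start: joints at [-0.962, 0.385, 0.008, 0, -1.194, -0.259], TCP at [214.208, -587.124, 239.55] pointing down, gripper open.
Joint ranges: [-3.14, 3.14], [-1.21, 2.06], [-1.07, 1.41], [-3.16, 2.05], [-2.99, -0.16], [-3.1, 3.1]. Speed limits (rad/s): [2.79, 2.79, 3.14, 3.14, 3.14, 3.14].

## Interface

Orientations are given as [roll, pitch, yaw] about the fixed x, y, z axes, in that order (R = Rz(yaw) Ry(pitch) Rx(roll)).
In Python, from station import bot gives the robot as it stands. The module is installed in compiled form; this text tells all that it offers.
- The arm moves only by the shell command python3 -m inch 'ROWS' [FORCE]. ROWS is JSON, a list of rows, each an object of numbers: "x", "y", "z": the shift along the tool's x, y, z in cm; "ax", "ay", "az": the turn, a rotation vector about the tool's x, y, z in degrees; "hand": the closure, from -1 (fully open) to 1 (shut), so that 0 is half open. In form: [{"x": .., "y": .., "z": .., "ax": .., "ay": .., "az": .., "hand": ..}, ...]. A call has 1 to 10 rows; each row shifts and turns the commanded pose from where the row before left it, along the tool's axes as they then stand; what a row does not reach is not made up. A row lasts 1/12 s, in which the tool goes at most 41.7 mm and 7.16 degrees, less where a joint would pass 70% of its speed; a pose out of reach is approached as far as the arm can. A call is refused whole if a number of a shift passes 4.17 or a number of a turn 7.16, either way. A call with a gripper value outside its range is refused whole. The fingers move at their own pace and stop on an object; FORCE is the grip in N (left out, the last holds). Time passes only in rows, so rows that do not move let the fingers close. It gives the time, the measured TCP pose, the force, the opening and the grip force at its end, in the units of the state.
- bot.get_obs(): the state, without advancing time (a new reading comes with each control period).
- bot.snapshot(name): name is "scene" or "top" or "wrist"; returns (picture, depth): 420x560x3 uint8, blue, green, red; 420x560 float32, mm along the optical axis (not along the pixel's ray), 0 where there is no reading.
- bot.camera_info(name): a dict with "mtx" (3x3 intrinsics, pixels), "k1" (the pictures are not rectified: a ray, as slopes to the right and down, at radius r is drawn at 1 + k1 r^2 times it, then the intrinsics apply), "view" (4x4, takes a point from world to camera coordinates). Camera axes: x right, y up, looking along -z (the intrinsics and any distortion apply to the point x, -y, -z); pixel columns grow to the right and rows downward; lengths in mm; the calibration is good to about 2 mm. A picture is of the moment at which its call begins: read the wrist's pose just before it. camera_info takes no time and is no camera call; for the wrist camera it gives the pose at the moment of the call.
- bot.job_done(): hands the job in; it is judged then, once.
Trained networks look in the newest picture that a camera, given by its name, has taken for a name from the list of things; names that differ only in an ending like _2 or _b are one class to them, and where a whole thing is asked for, a point or a joint stands for the part that bears it (a point fixed in the world has none). Each returns a list of dicts, best first, with "confidence" (0 to 1); they miss things now and then, are a little off and sometimes report something else, mostly with a low value. They report only what shows in the picture. A call takes as long as a camera call. They do not tell look-alikes from the thing itself.
- bot.search_frame(label, camera): "box" ([left, top, width, height] in pixels, round what is visible of it).
- bot.regions_of(label, camera): "region" (420x560 bool, what is visible of it) and "box" ([left, top, width, height] in pixels, round what is visible of it).
The state is a dict: "t": time; "qpos": joint angles; "joint_velocities": joint speeds; "effort": joint torques, N m; "tcp_pos": TCP position; "ee_rot": TCP orientation; "ft_force": force on the tool from outside, world axes, zero at the start; "ft_torque": the same for the moment, N m; "width": opening from 0.0 (shut) to 1.0 (fully open); "finger_force": force on a finger pad.
Only numpy, scipy, OpenCV 4.12 (cv2) and the standard library are available. Lean on these libraries where they do the work, as an engineer would, in place of code of your own. Each camera call takes 0.05 s, during which the arm holds its last target. There are 200 camera calls.

## Working session

There is one attempt and no reset: what is moved stays moved. The work goes in short steps, Python scripts to look and compute and a shell command to move; the robot and the scene stay as the last step left them, time stands still between calls to the robot, and variables do not carry over. Pictures are saved under pics/ and viewed, at most 10 in all, crops included, and the job is handed in when it is done.

```bash
mkdir -p pics
cat > h.py <<'E'
import numpy as np, cv2
from station import bot
from scipy.spatial.transform import Rotation as Ro
def cloud(cam,d,info=None):
    i=info or bot.camera_info(cam); K=np.array(i["mtx"]);V=np.array(i["view"]);k=i["k1"]
    v,u=np.mgrid[0:420,0:560].astype(float)
    xd=(u-K[0,2])/K[0,0]; yd=(v-K[1,2])/K[1,1]
    x,y=xd.copy(),yd.copy()
    for _ in range(8):
        s=1+k*(x*x+y*y); x,y=xd/s,yd/s
    P=np.stack([x*d,-y*d,-d],-1)
    W=(P-V[:3,3])@V[:3,:3]
    W[d<=0]=np.nan
    return W
E
python3 - <<'E'
from h import *
o=bot.get_obs();print(o['t'],o['tcp_pos'],o['ee_rot'],o['width'])
for c in ["scene","top"]:
    im,d=bot.snapshot(c);cv2.imwrite(f"pics/{c}0.png",im)
    W=cloud(c,d);np.save(f"{c}0.npy",W)
    for l in ["cell_mid","rest","stand","lever_grip","pad_face","beaker_mid","carton_mid","dropper_mid","cup_mid","small_carton_mid","dish_mid"]:
        for r in bot.regions_of(l,c)[:2]:
            p=W[r["region"]]; p=p[~np.isnan(p[:,0])]
            print(c,l,round(r["confidence"],2),r["box"],np.round(np.percentile(p,[5,50,95],axis=0)).tolist() if len(p) else 0)
E
```

```text
0.0 [ 214.02259044 -586.59973656  238.44474962] [ 3.13936592e+00 -8.77519943e-05 -2.79195783e+00] 1.0021880357974615
scene cell_mid 0.97 [324.0, 205.1, 38.5, 27.9] [[411.0, -238.0, 6.0], [457.0, -198.0, 36.0], [502.0, -179.0, 42.0]]
scene cell_mid 0.91 [293.9, 170.8, 20.3, 18.2] [[575.0, -301.0, 75.0], [601.0, -236.0, 99.0], [629.0, -218.0, 111.0]]
scene rest 0.62 [293.3, 187.2, 20.2, 26.1] [[575.0, -267.0, 5.0], [595.0, -230.0, 13.0], [625.0, -203.0, 78.0]]
scene rest 0.59 [194.3, 243.6, 30.9, 31.6] [[700.0, 48.0, 9.0], [737.0, 88.0, 17.0], [776.0, 124.0, 21.0]]
scene stand 0.93 [221.7, 254.4, 63.2, 80.9] [[517.0, 74.0, 9.0], [554.0, 149.0, 14.0], [602.0, 242.0, 108.0]]
scene lever_grip 0.66 [227.7, 298.3, 24.9, 17.7] [[544.0, 180.0, 46.0], [549.0, 222.0, 80.0], [560.0, 249.0, 151.0]]
scene pad_face 0.41 [247.5, 286.8, 14.2, 6.0] [[551.0, 125.0, 34.0], [560.0, 133.0, 45.0], [573.0, 136.0, 51.0]]
scene beaker_mid 0.7 [168.6, 264.8, 24.9, 32.4] [[731.0, 176.0, 8.0], [754.0, 201.0, 42.0], [779.0, 223.0, 70.0]]
scene dropper_mid 0.91 [232.2, 192.0, 14.8, 37.8] [[711.0, -73.0, 8.0], [723
[... 1737 characters left out ...]
27.0]]
top cup_mid 0.76 [375.6, 243.7, 28.1, 22.7] [[435.0, -435.0, -3.0], [467.0, -412.0, 14.0], [495.0, -371.0, 72.0]]
top cup_mid 0.63 [325.5, 193.7, 34.1, 25.9] [[577.0, -310.0, 52.0], [606.0, -263.0, 89.0], [640.0, -219.0, 108.0]]
top small_carton_mid 0.63 [378.3, 241.7, 26.1, 23.8] [[435.0, -435.0, -3.0], [467.0, -412.0, 14.0], [495.0, -371.0, 72.0]]
top small_carton_mid 0.58 [375.5, 192.1, 25.0, 15.1] [[620.0, -439.0, 10.0], [629.0, -409.0, 67.0], [645.0, -383.0, 74.0]]
top dish_mid 0.6 [215.8, 157.9, 23.9, 27.2] [[702.0, 51.0, 8.0], [739.0, 86.0, 15.0], [777.0, 124.0, 21.0]]
top dish_mid 0.44 [164.5, 205.6, 75.1, 40.2] [[519.0, 64.0, 5.0], [557.0, 150.0, 13.0], [602.0, 238.0, 106.0]]
```

Run:
```python
import cv2,numpy as np
a=cv2.imread("pics/top0.png")[140:300,150:430];a=cv2.resize(a,None,fx=2.85,fy=2.85,interpolation=3)[:, :800]
cv2.imwrite("pics/topc.png",a)
b=cv2.imread("pics/scene0.png")[140:345,160:390];b=cv2.resize(b,None,fx=2.9,fy=2.9,interpolation=3)
cv2.imwrite("pics/scenec.png",b[:600])
```

```text
(no output)
```

View pics/topc.png

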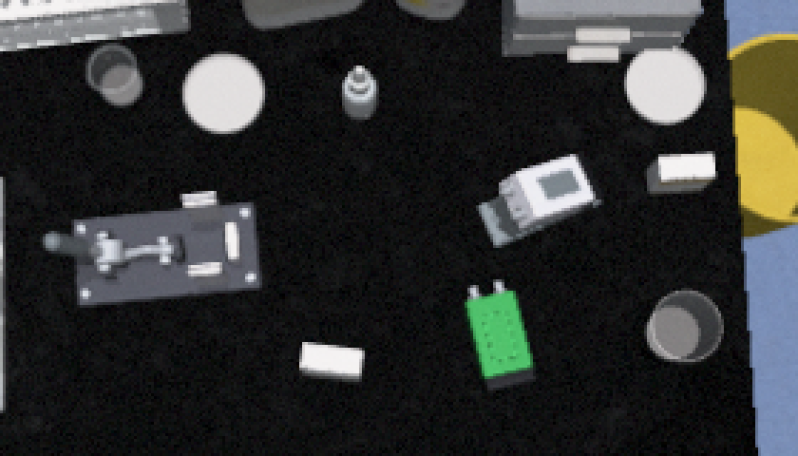

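View pics/scenec.png

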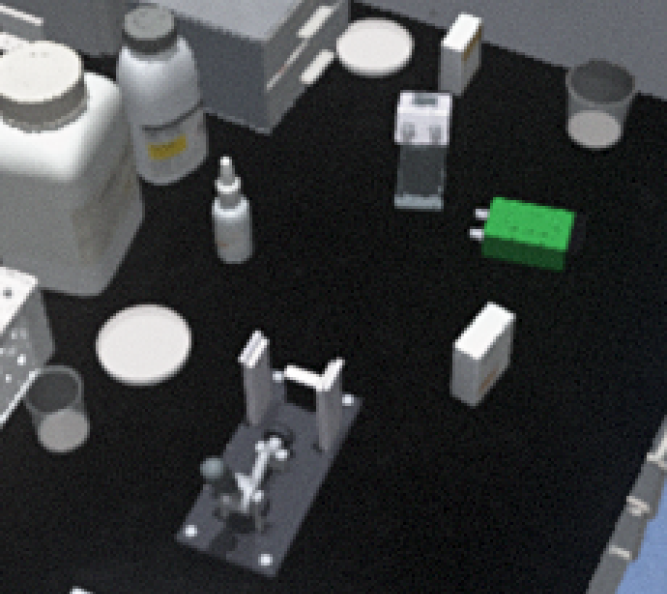

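The pictures show the cell (white/grey) on its rest at top-crop (548,190), with its ports facing left (+y). The green decoy is at (500,335). The stand is at (165,255), lever on the left, so stand +x points roughly to world −y. Next I fit both poses.

Run:
```python
from h import *
for c in ["top","scene"]:
    W=np.load(c+"0.npy"); X,Y,Z=W[...,0],W[...,1],W[...,2]
    m=(X>490)&(X<630)&(Y>40)&(Y<270)&(Z>5)&(Z<15); 
    r=cv2.minAreaRect(W[m][:,:2].astype(np.float32)); print(c,"plate",r, np.median(W[m][:,2]))
    b=np.isfinite(X)&(X>450)&(X<600)&(Y>-150)&(Y<0); print("bench z",np.nanmedian(Z[b]))
    # cell upper face
    m=(X>550)&(X<670)&(Y>-340)&(Y<-190)&(Z>50)
    P=W[m]; best=None; rng=np.random.default_rng(0)
    for _ in range(500):
        q=P[rng.choice(len(P),3,False)]; n=np.cross(q[1]-q[0],q[2]-q[0])
        if np.linalg.norm(n)<50: continue
        n/=np.linalg.norm(n); n*=np.sign(n[2])
        if not .75<n[2]<.95: continue
        k=abs((P-q[0])@n)<3
        if best is None or k.sum()>best.sum(): best=k
    Q=P[best]; c0=Q.mean(0); n=np.linalg.svd(Q-c0)[2][2]; n*=np.sign(n[2])
    h=np.array([-n[0],-n[1],0]);h/=np.linalg.norm(h)  # uphill
    zc=h*np.sqrt(1-h@h*0)*n[2]+np.array([0,0,np.hypot(n[0],n[1])]); yc=np.cross(n,zc)
    uv=np.c_[(Q-c0)@zc,(Q-c0)@yc]
    rr=cv2.minAreaRect(uv.astype(np.float32)); print("cell",len(Q),"n",n.round(3),"uphill",h.round(3),"tiltdeg",np.degrees(np.arccos(n[2])),"rect",rr)
    ctr=c0+zc*rr[0][0]+yc*rr[0][1]; print("face ctr",ctr.round(1),"cell ctr",(ctr-18*n).round(1),"c0",c0.round(1))
    bx=cv2.boxPoints(rr); print((c0+bx[:,:1]*zc+bx[:,1:]*yc).round(1).tolist())
```

```text
top plate ((560.4180908203125, 154.52589416503906), (137.712890625, 227.8004913330078), 0.47907236218452454) 9.837978881103465
bench z -0.0038906539396522115
cell 344 n [ 0.175 -0.48   0.86 ] uphill [-0.342  0.94   0.   ] tiltdeg 30.701211113997694 rect ((0.9881362915039062, -0.004215240478515625), (105.05278778076172, 54.30329513549805), 2.0904839038848877)
face ctr [ 612.9 -272.9   87.3] cell ctr [ 609.8 -264.3   71.8] c0 [ 613.2 -273.7   86.8]
[[605.0, -324.7, 60.0], [655.4, -304.6, 61.0], [620.9, -221.0, 114.6], [570.5, -241.2, 113.6]]
scene plate ((560.1450805664062, 155.93878173828125), (139.10275268554688, 227.4228057861328), 0.3687981069087982) 11.560423891279964
bench z 2.455683337869751
cell 147 n [ 0.19  -0.429  0.883] uphill [-0.406  0.914  0.   ] tiltdeg 28.009780230862905 rect ((-10.206256866455078, -0.2012481689453125), (53.319549560546875, 109.56965637207031), 88.22907257080078)
face ctr [ 614.  -275.6   89.8] cell ctr [ 610.6 -267.9   73.9] c0 [ 610.2 -267.4   94.6]
[[656.8, -310.3, 63.7], [620.6, -220.6, 115.1], [571.3, -240.9, 115.9], [607.5, -330.6, 64.5]]
```

```bash
cat >> h.py <<'E'
def Rdown(yaw): return Ro.from_euler('xyz',[180,0,yaw],degrees=True)
def plan(R,p):
    """from present measured pose: shift in present tool axes (cm), then the turn; and turn, then shift in new axes"""
    o=bot.get_obs(); R0=Ro.from_euler('xyz',o['ee_rot']); d=np.array(p)-o['tcp_pos']
    print("t",round(o['t'],2),"shift-first cm",(R0.inv().apply(d)/10).round(2),"turn deg",np.degrees((R0.inv()*R).as_rotvec()).round(1),"| shift after turn",(R.inv().apply(d)/10).round(2))
E
python3 - <<'E'
from h import *
W=np.load("top0.npy"); X,Y,Z=W[...,0],W[...,1],W[...,2]
m=((X>490)&(X<630)&(Y>40)&(Y<270)&(Z>6)&(Z<14)).astype(np.uint8)
m=cv2.morphologyEx(m,cv2.MORPH_OPEN,np.ones((3,3),np.uint8))
n,l,s,_=cv2.connectedComponentsWithStats(m);k=1+s[1:,4].argmax()
print("plate",cv2.minAreaRect(W[l==k][:,:2].astype(np.float32)),s[k])
for nm,c in (("hi",(Z>96)&(Z<112)&(X>490)&(X<630)&(Y>40)&(Y<150)),):
    n,l,s,_=cv2.connectedComponentsWithStats(c.astype(np.uint8))
    for i in range(1,n):
        if s[i,4]>4: print(nm,s[i,4],W[l==i].mean(0).round(1))
u=np.array([-.375,.927,0]);k=np.array([0,0,1.])
R=Rdown(-68)*Ro.from_euler('y',15,degrees=True)
xc=.5*u-.866*k; zc=.866*u+.5*k
a=R.apply([0,0,1]);tcp=np.array([610,-265.5,72])-2*xc+10*zc+2*a
print(a,tcp, "pre",tcp-80*a)
plan(R,tcp-80*a)
E
```

```text
plate ((529.1549072265625, 180.67478942871094), (42.28920364379883, 21.51393699645996), 86.84266662597656) [191 235  14   8  57]
hi 52 [601.2 102.9 103. ]
hi 42 [528.7  96.2 103.4]
[ 0.09695532 -0.23997284 -0.96592583] [ 607.32141064 -258.87912568   76.80014835] pre [ 599.56498498 -239.68129849  154.07421445]
t 1.2 shift-first cm [-48.11  19.43   8.55] turn deg [ 12.   11.6 -91.4] | shift after turn [-19.39 -48.74   3.65]
```

```bash
python3 -m inch '[{"x":-3.44,"y":1.39,"hand":-1},{"x":-3.44,"y":1.39},{"x":-3.44,"y":1.39},{"x":-3.44,"y":1.39},{"x":-3.44,"y":1.39},{"x":-3.44,"y":1.39},{"x":-3.44,"y":1.39}]' | tail -3
python3 -m inch '[{"x":-3.44,"y":1.39},{"x":-3.44,"y":1.39},{"x":-3.44,"y":1.39},{"x":-3.44,"y":1.39},{"x":-3.44,"y":1.39},{"x":-3.44,"y":1.39},{"x":-3.44,"y":1.39}]'
python3 -m inch '[{"az":-7.03,"ax":0.92,"ay":0.89},{"az":-7.03,"ax":0.92,"ay":0.89},{"az":-7.03,"ax":0.92,"ay":0.89},{"az":-7.03,"ax":0.92,"ay":0.89},{"az":-7.03,"ax":0.92,"ay":0.89},{"az":-7.03,"ax":0.92,"ay":0.89},{"az":-7.03,"ax":0.92,"ay":0.89}]'
python3 -m inch '[{"az":-7.03,"ax":0.92,"ay":0.89},{"az":-7.03,"ax":0.92,"ay":0.89},{"az":-7.03,"ax":0.92,"ay":0.89},{"az":-7.03,"ax":0.92,"ay":0.89},{"az":-7.03,"ax":0.92,"ay":0.89},{"az":-7.03,"ax":0.92,"ay":0.89},{}]'
python3 - <<'E'
from h import *
u=np.array([-.375,.927,0]);k=np.array([0,0,1.])
R=Rdown(-68)*Ro.from_euler('y',15,degrees=True)
xc=.5*u-.866*k; zc=.866*u+.5*k
a=R.apply([0,0,1]);tcp=np.array([610,-265.5,72])-2*xc+10*zc+2*a
plan(R,tcp-60*a); print(bot.get_obs()['qpos'].round(2))
i=bot.camera_info("wrist");im,d=bot.snapshot("wrist");cv2.imwrite("pics/w1.png",im)
np.save("w1.npy",cloud("wrist",d,i))
E
```

```text
t 1.2 shift-first cm [-48.13  18.92  10.48] turn deg [ 12.   11.6 -91.4] | shift after turn [-19.39 -48.74   5.65]
[-0.96  0.38  0.01  0.   -1.19 -0.26]schema error: expected keys x, y, z, ax, ay, az, hand
schema error: expected keys x, y, z, ax, ay, az, hand
schema error: expected keys x, y, z, ax, ay, az, hand
schema error: expected keys x, y, z, ax, ay, az, hand
```

View pics/w1.png

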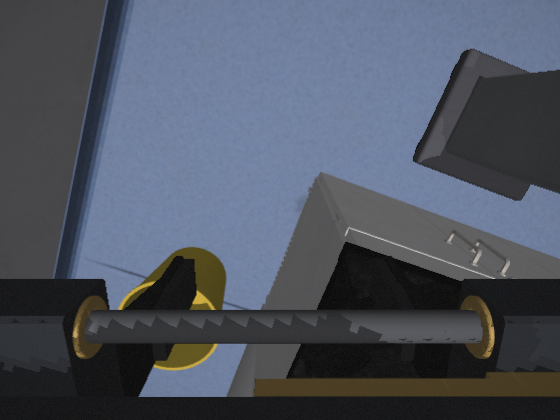

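Nothing moved: every row needs all seven keys, and the wrist view only shows the floor and a cabinet. I'll retry with full rows.

```bash
python3 -m inch '[{"x":-3.44,"y":1.39,"z":0,"ax":0,"ay":0,"az":0,"hand":-1},{"x":-3.44,"y":1.39,"z":0,"ax":0,"ay":0,"az":0,"hand":-1},{"x":-3.44,"y":1.39,"z":0,"ax":0,"ay":0,"az":0,"hand":-1},{"x":-3.44,"y":1.39,"z":0,"ax":0,"ay":0,"az":0,"hand":-1},{"x":-3.44,"y":1.39,"z":0,"ax":0,"ay":0,"az":0,"hand":-1},{"x":-3.44,"y":1.39,"z":0,"ax":0,"ay":0,"az":0,"hand":-1},{"x":-3.44,"y":1.39,"z":0,"ax":0,"ay":0,"az":0,"hand":-1}]'
python3 -m inch '[{"x":-3.44,"y":1.39,"z":0,"ax":0,"ay":0,"az":0,"hand":-1},{"x":-3.44,"y":1.39,"z":0,"ax":0,"ay":0,"az":0,"hand":-1},{"x":-3.44,"y":1.39,"z":0,"ax":0,"ay":0,"az":0,"hand":-1},{"x":-3.44,"y":1.39,"z":0,"ax":0,"ay":0,"az":0,"hand":-1},{"x":-3.44,"y":1.39,"z":0,"ax":0,"ay":0,"az":0,"hand":-1},{"x":-3.44,"y":1.39,"z":0,"ax":0,"ay":0,"az":0,"hand":-1},{"x":-3.44,"y":1.39,"z":0,"ax":0,"ay":0,"az":0,"hand":-1}]'
python3 -m inch '[{"x":0,"y":0,"z":0,"ax":0.9,"ay":0.9,"az":-7.0,"hand":-1},{"x":0,"y":0,"z":0,"ax":0.9,"ay":0.9,"az":-7.0,"hand":-1},{"x":0,"y":0,"z":0,"ax":0.9,"ay":0.9,"az":-7.0,"hand":-1},{"x":0,"y":0,"z":0,"ax":0.9,"ay":0.9,"az":-7.0,"hand":-1},{"x":0,"y":0,"z":0,"ax":0.9,"ay":0.9,"az":-7.0,"hand":-1},{"x":0,"y":0,"z":0,"ax":0.9,"ay":0.9,"az":-7.0,"hand":-1},{"x":0,"y":0,"z":0,"ax":0.9,"ay":0.9,"az":-7.0,"hand":-1}]'
python3 -m inch '[{"x":0,"y":0,"z":0,"ax":0.9,"ay":0.9,"az":-7.0,"hand":-1},{"x":0,"y":0,"z":0,"ax":0.9,"ay":0.9,"az":-7.0,"hand":-1},{"x":0,"y":0,"z":0,"ax":0.9,"ay":0.9,"az":-7.0,"hand":-1},{"x":0,"y":0,"z":0,"ax":0.9,"ay":0.9,"az":-7.0,"hand":-1},{"x":0,"y":0,"z":0,"ax":0.9,"ay":0.9,"az":-7.0,"hand":-1},{"x":0,"y":0,"z":0,"ax":0.9,"ay":0.9,"az":-7.0,"hand":-1},{"x":0,"y":0,"z":0,"ax":0,"ay":0,"az":0,"hand":-1}]'
cat > g1.py <<'E'
from h import *
u=np.array([-.375,.927,0]);k=np.array([0,0,1.])
R=Rdown(-68)*Ro.from_euler('y',15,degrees=True)
xc=.5*u-.866*k; zc=.866*u+.5*k
a=R.apply([0,0,1]);tcp=np.array([610,-265.5,72])-2*xc+10*zc+2*a
plan(R,tcp-60*a); plan(R,tcp); print(bot.get_obs()['qpos'].round(2))
E
python3 g1.py
python3 - <<'E'
from h import *
i=bot.camera_info("wrist");im,d=bot.snapshot("wrist");cv2.imwrite("pics/w2.png",im)
np.save("w2.npy",cloud("wrist",d,i))
E
```

```text
t: 1.83
tcp_pos: [408.2, -411.8, 239.8]
ee_rot: [-3.141, 0.0, -2.792]
ft_force: [0.2, -0.4, -0.0]
width: 1.0
finger_force: 0.0
t: 2.42
tcp_pos: [601.1, -237.8, 239.8]
ee_rot: [-3.141, 0.0, -2.792]
ft_force: [1.8, 0.6, -0.2]
width: 1.0
finger_force: 0.0
t: 3.0
tcp_pos: [600.1, -239.1, 239.5]
ee_rot: [-3.089, -0.142, -1.932]
ft_force: [0.1, -0.4, -0.3]
width: 0.999
finger_force: 0.0
t: 3.58
tcp_pos: [599.1, -239.0, 239.4]
ee_rot: [3.137, -0.259, -1.191]
ft_force: [-0.6, -0.5, 0.3]
width: 1.002
finger_force: 0.0
t 3.58 shift-first cm [-2.11 -0.06 10.27] turn deg [ 0.3  0.2 -0.2] | shift after turn [-2.130e+00 -1.000e-02  1.027e+01]
t 3.58 shift-first cm [-2.09 -0.1  16.27] turn deg [ 0.3  0.2 -0.2] | shift after turn [-2.130e+00 -1.000e-02  1.627e+01]
[-0.03  0.34 -0.19  0.29 -0.96  0.25]
```

View pics/w2.png

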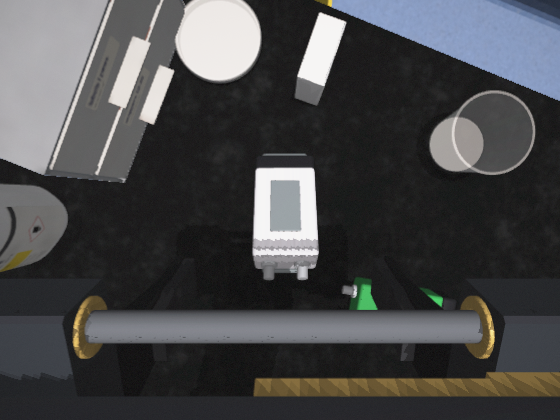

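The cell is centred between the fingers (columns 254–318, midpoint 286), ports towards the gripper. Moving down to grip.

```bash
python3 -m inch '[{"x":-2.1,"y":-0.05,"z":0,"ax":0,"ay":0,"az":0,"hand":-1},{"x":0,"y":0,"z":3.5,"ax":0,"ay":0,"az":0,"hand":-1},{"x":0,"y":0,"z":3.5,"ax":0,"ay":0,"az":0,"hand":-1},{"x":0,"y":0,"z":3.0,"ax":0,"ay":0,"az":0,"hand":-1},{"x":0,"y":0,"z":2.5,"ax":0,"ay":0,"az":0,"hand":-1},{"x":0,"y":0,"z":2.0,"ax":0,"ay":0,"az":0,"hand":-1},{"x":0,"y":0,"z":1.8,"ax":0,"ay":0,"az":0,"hand":-1},{"x":0,"y":0,"z":0,"ax":0,"ay":0,"az":0,"hand":-1},{"x":0,"y":0,"z":0,"ax":0,"ay":0,"az":0,"hand":-1}]'
python3 -m inch '[{"x":0,"y":0,"z":0,"ax":0,"ay":0,"az":0,"hand":1},{"x":0,"y":0,"z":0,"ax":0,"ay":0,"az":0,"hand":1},{"x":0,"y":0,"z":0,"ax":0,"ay":0,"az":0,"hand":1},{"x":0,"y":0,"z":0,"ax":0,"ay":0,"az":0,"hand":1},{"x":0,"y":0,"z":0,"ax":0,"ay":0,"az":0,"hand":1},{"x":0,"y":0,"z":0,"ax":0,"ay":0,"az":0,"hand":1},{"x":0,"y":0,"z":0,"ax":0,"ay":0,"az":0,"hand":1},{"x":0,"y":0,"z":0,"ax":0,"ay":0,"az":0,"hand":1}]' 30
python3 g1.py
```

```text
t: 4.38
tcp_pos: [607.5, -259.7, 75.8]
ee_rot: [3.136, -0.258, -1.195]
ft_force: [1.0, -0.3, 0.9]
width: 0.997
finger_force: 0.0
t: 5.05
tcp_pos: [606.8, -259.5, 77.0]
ee_rot: [3.136, -0.259, -1.194]
ft_force: [-4.7, 0.8, 5.2]
width: 0.619
finger_force: 30.0
t 5.05 shift-first cm [-0.06 -0.02 -5.99] turn deg [ 0.4  0.2 -0.4] | shift after turn [-0.04 -0.07 -5.99]
t 5.05 shift-first cm [-0.04 -0.07  0.01] turn deg [ 0.4  0.2 -0.4] | shift after turn [-0.04 -0.07  0.01]
[-0.08  0.52 -0.39  0.43 -0.59  0.1 ]
```

```bash
python3 -m inch '[{"x":0.4,"y":0,"z":-1.5,"ax":0,"ay":0,"az":0,"hand":1},{"x":0.78,"y":0,"z":-2.9,"ax":0,"ay":0,"az":0,"hand":1},{"x":0.78,"y":0,"z":-2.9,"ax":0,"ay":0,"az":0,"hand":1},{"x":0.78,"y":0,"z":-2.9,"ax":0,"ay":0,"az":0,"hand":1},{"x":0.78,"y":0,"z":-2.9,"ax":0,"ay":0,"az":0,"hand":1},{"x":0.78,"y":0,"z":-2.9,"ax":0,"ay":0,"az":0,"hand":1}]'
python3 -m inch '[{"x":0,"y":0,"z":0,"ax":0,"ay":-6,"az":0,"hand":1},{"x":0,"y":0,"z":0,"ax":0,"ay":-6,"az":0,"hand":1},{"x":0,"y":0,"z":0,"ax":0,"ay":-6,"az":0,"hand":1},{"x":0,"y":0,"z":0,"ax":0,"ay":-6,"az":0,"hand":1},{"x":0,"y":0,"z":0,"ax":0,"ay":-6,"az":0,"hand":1},{"x":0,"y":0,"z":0,"ax":0,"ay":-6,"az":0,"hand":1},{"x":0,"y":0,"z":0,"ax":0,"ay":-6,"az":0,"hand":1},{"x":0,"y":0,"z":0,"ax":0,"ay":-6,"az":0,"hand":1},{"x":0,"y":0,"z":0,"ax":0,"ay":-6,"az":0,"hand":1},{"x":0,"y":0,"z":0,"ax":0,"ay":-6,"az":0,"hand":1}]'
cat > g2.py <<'E'
from h import *
import sys
h=float(sys.argv[1])
u=np.array([-.375,.927,0]);k=np.array([0,0,1.])
R=Rdown(-68)*Ro.from_euler('y',-45,degrees=True)
a=R.apply([0,0,1]);tcp=np.array([590,-100,50+h])-2*u+10*k+2*a
print(tcp);plan(R,tcp); o=bot.get_obs();print(o['qpos'].round(2),o['width'],o['finger_force'],o['ft_force'])
E
python3 g2.py 80;python3 g2.py 0
```

```text
t: 5.55
tcp_pos: [608.4, -259.1, 242.5]
ee_rot: [3.138, -0.258, -1.193]
ft_force: [1.2, -0.8, -2.2]
width: 0.617
finger_force: 30.0
t: 6.38
tcp_pos: [609.4, -260.0, 241.1]
ee_rot: [3.138, 0.792, -1.198]
ft_force: [0.0, 0.8, -3.0]
width: 0.619
finger_force: 30.0
[ 590.22022628 -100.54276402  138.58578644]
t 6.38 shift-first cm [-3.63 -4.09 18.25] turn deg [-0.2  0.4 -0.4] | shift after turn [-3.71 -4.2  18.21]
[-0.42  0.78  0.7  -0.59 -2.05  0.67] 0.619312865894579 29.995273479726166 [ 0.04086771  0.82271614 -3.02542377]
[ 590.22022628 -100.54276402   58.58578644]
t 6.38 shift-first cm [ 2.06 -4.12 23.87] turn deg [-0.2  0.4 -0.4] | shift after turn [ 1.94 -4.2  23.87]
[-0.42  0.78  0.7  -0.59 -2.05  0.67] 0.619312865894579 29.995273479726166 [ 0.04086771  0.82271614 -3.02542377]
```

```bash
python3 -m inch '[{"x":-0.61,"y":-0.68,"z":3.04,"ax":0,"ay":0,"az":0,"hand":1},{"x":-0.61,"y":-0.68,"z":3.04,"ax":0,"ay":0,"az":0,"hand":1},{"x":-0.61,"y":-0.68,"z":3.04,"ax":0,"ay":0,"az":0,"hand":1},{"x":-0.61,"y":-0.68,"z":3.04,"ax":0,"ay":0,"az":0,"hand":1},{"x":-0.61,"y":-0.68,"z":3.04,"ax":0,"ay":0,"az":0,"hand":1},{"x":-0.61,"y":-0.68,"z":3.04,"ax":0,"ay":0,"az":0,"hand":1},{"x":0,"y":0,"z":0,"ax":0,"ay":0,"az":0,"hand":1},{"x":0,"y":0,"z":0,"ax":0,"ay":0,"az":0,"hand":1}]'
python3 g2.py 80;python3 - <<'E'
from h import *
im,d=bot.snapshot("scene");W=cloud("scene",d);np.save("s2.npy",W)
for r in bot.regions_of("cell_mid","scene")[:3]:
    p=W[r["region"]];p=p[~np.isnan(p[:,0])];print(r["confidence"],r["box"],np.percentile(p,[2,50,98],axis=0).round().tolist())
cv2.imwrite("pics/s2.png",cv2.resize(im[170:270,230:370],None,fx=5,fy=5,interpolation=3))
E
```

```text
t: 7.05
tcp_pos: [588.7, -98.9, 137.4]
ee_rot: [3.133, 0.789, -1.199]
ft_force: [0.3, -0.9, -3.7]
width: 0.617
finger_force: 30.0
[ 590.22022628 -100.54276402  138.58578644]
t 7.05 shift-first cm [ 0.07 -0.08 -0.23] turn deg [ 0.   0.2 -0.5] | shift after turn [ 0.07 -0.08 -0.23]
[-0.23  0.7   0.29 -0.62 -1.67  0.71] 0.6173659206046059 29.99708455754444 [ 0.30709845 -0.93668294 -3.72222634]
0.9 [325.3, 207.9, 37.4, 24.0] [[406.0, -237.0, 5.0], [454.0, -198.0, 36.0], [504.0, -177.0, 43.0]]
0.83 [273.3, 188.2, 22.4, 35.2] [[561.0, -116.0, 84.0], [585.0, -86.0, 149.0], [611.0, -73.0, 190.0]]
0.68 [193.0, 243.3, 31.9, 28.2] [[698.0, 44.0, 10.0], [738.0, 88.0, 17.0], [779.0, 126.0, 22.0]]
```

View pics/s2.png

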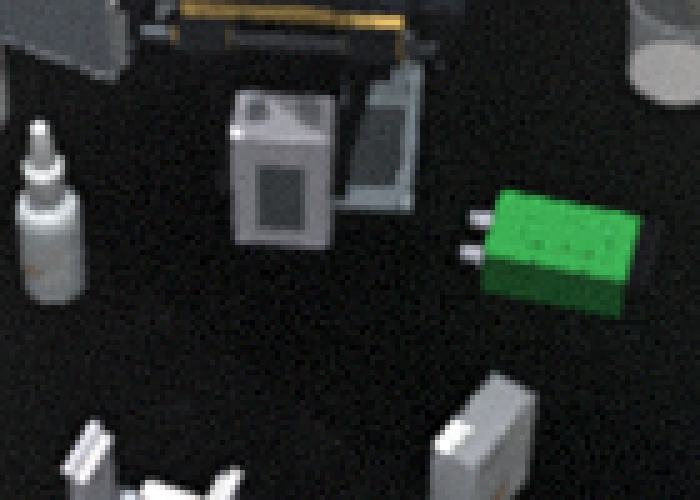

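The cell hangs upright over the bench between dropper and green decoy, ports up. Lowering it.

```bash
python3 -m inch '[{"x":1.2,"y":0,"z":1.2,"ax":0,"ay":0,"az":0,"hand":1},{"x":1.2,"y":0,"z":1.2,"ax":0,"ay":0,"az":0,"hand":1},{"x":1.2,"y":0,"z":1.2,"ax":0,"ay":0,"az":0,"hand":1},{"x":0.8,"y":0,"z":0.8,"ax":0,"ay":0,"az":0,"hand":1},{"x":0.6,"y":0,"z":0.6,"ax":0,"ay":0,"az":0,"hand":1},{"x":0,"y":0,"z":0,"ax":0,"ay":0,"az":0,"hand":1},{"x":0,"y":0,"z":0,"ax":0,"ay":0,"az":0,"hand":1}]'
for i in 1 2 3; do python3 -m inch '[{"x":0.14,"y":0,"z":0.14,"ax":0,"ay":0,"az":0,"hand":1},{"x":0,"y":0,"z":0,"ax":0,"ay":0,"az":0,"hand":1}]' | grep -E 'tcp|ft'; done; python3 g2.py 0
```

```text
t: 7.73
tcp_pos: [588.6, -100.5, 67.8]
ee_rot: [3.135, 0.789, -1.199]
ft_force: [-0.7, -0.2, -1.9]
width: 0.619
finger_force: 30.0
tcp_pos: [589.3, -100.5, 67.4]
ft_force: [0.1, -0.7, -1.1]
tcp_pos: [588.9, -100.3, 65.2]
ft_force: [-0.4, -0.2, -2.5]
tcp_pos: [588.7, -100.2, 62.7]
ft_force: [-0.0, -0.4, -2.2]
[ 590.22022628 -100.54276402   58.58578644]
t 8.23 shift-first cm [ 0.35 -0.13  0.23] turn deg [-0.2  0.2 -0.4] | shift after turn [ 0.35 -0.13  0.23]
[-0.23  0.78  0.25 -0.62 -1.56  0.78] 0.6187663736111412 29.99707979382947 [-0.03582853 -0.37121098 -2.18362444]
```

```bash
for i in 1 2 3 4; do python3 -m inch '[{"x":0.1,"y":0,"z":0.1,"ax":0,"ay":0,"az":0,"hand":1},{"x":0,"y":0,"z":0,"ax":0,"ay":0,"az":0,"hand":1}]' | grep -E 'tcp|ft'; done
```

```text
tcp_pos: [588.9, -100.4, 61.8]
ft_force: [-0.1, 0.3, -1.2]
tcp_pos: [588.9, -100.5, 61.7]
ft_force: [-1.0, -1.0, 5.0]
tcp_pos: [588.8, -100.5, 61.7]
ft_force: [-1.7, -0.2, 9.7]
tcp_pos: [588.8, -100.6, 61.7]
ft_force: [-1.7, -1.7, 14.4]
```

```bash
python3 -m inch '[{"x":-0.17,"y":0,"z":-0.17,"ax":0,"ay":0,"az":0,"hand":1},{"x":0,"y":0,"z":0,"ax":0,"ay":0,"az":0,"hand":1},{"x":0,"y":0,"z":0,"ax":0,"ay":0,"az":0,"hand":-1},{"x":0,"y":0,"z":0,"ax":0,"ay":0,"az":0,"hand":-1},{"x":0,"y":0,"z":0,"ax":0,"ay":0,"az":0,"hand":-1},{"x":0,"y":0,"z":0,"ax":0,"ay":0,"az":0,"hand":-1},{"x":0,"y":0,"z":0,"ax":0,"ay":0,"az":0,"hand":-1},{"x":0,"y":0,"z":0,"ax":0,"ay":0,"az":0,"hand":-1}]'
python3 -m inch '[{"x":0,"y":0,"z":-1,"ax":0,"ay":0,"az":0,"hand":-1},{"x":0,"y":0,"z":-2,"ax":0,"ay":0,"az":0,"hand":-1},{"x":0,"y":0,"z":-3,"ax":0,"ay":0,"az":0,"hand":-1},{"x":0,"y":0,"z":-3,"ax":0,"ay":0,"az":0,"hand":-1},{"x":0,"y":0,"z":-3,"ax":0,"ay":0,"az":0,"hand":-1},{"x":0,"y":0,"z":-3,"ax":0,"ay":0,"az":0,"hand":-1},{"x":-2,"y":0,"z":-2,"ax":0,"ay":0,"az":0,"hand":-1},{"x":0,"y":0,"z":0,"ax":0,"ay":0,"az":0,"hand":-1}]'
cat > g3.py <<'E'
from h import *
plan(Rdown(22),[589,-100,220]);print(bot.get_obs()['qpos'].round(2))
E
python3 g3.py
```

```text
t: 9.57
tcp_pos: [588.7, -100.3, 59.1]
ee_rot: [3.136, 0.788, -1.198]
ft_force: [-0.1, -0.5, 0.2]
width: 0.958
finger_force: 0.0
t: 10.23
tcp_pos: [630.1, -202.3, 199.7]
ee_rot: [-3.136, 0.779, -1.191]
ft_force: [-1.0, 0.4, 2.8]
width: 0.997
finger_force: 0.0
t 10.23 shift-first cm [-9.27  0.07  6.3 ] turn deg [-35.2  34.6 -85.4] | shift after turn [  0.02 -11.03  -2.03]
[-0.34  0.77  0.6  -0.6  -1.91  0.67]
```

```bash
python3 -m inch '[{"x":0,"y":0,"z":0,"ax":-2.51,"ay":2.47,"az":-6.1,"hand":-1},{"x":0,"y":0,"z":0,"ax":-2.51,"ay":2.47,"az":-6.1,"hand":-1},{"x":0,"y":0,"z":0,"ax":-2.51,"ay":2.47,"az":-6.1,"hand":-1},{"x":0,"y":0,"z":0,"ax":-2.51,"ay":2.47,"az":-6.1,"hand":-1},{"x":0,"y":0,"z":0,"ax":-2.51,"ay":2.47,"az":-6.1,"hand":-1},{"x":0,"y":0,"z":0,"ax":-2.51,"ay":2.47,"az":-6.1,"hand":-1},{"x":0,"y":0,"z":0,"ax":-2.51,"ay":2.47,"az":-6.1,"hand":-1}]' | head -1
python3 -m inch '[{"x":0,"y":0,"z":0,"ax":-2.51,"ay":2.47,"az":-6.1,"hand":-1},{"x":0,"y":0,"z":0,"ax":-2.51,"ay":2.47,"az":-6.1,"hand":-1},{"x":0,"y":0,"z":0,"ax":-2.51,"ay":2.47,"az":-6.1,"hand":-1},{"x":0,"y":0,"z":0,"ax":-2.51,"ay":2.47,"az":-6.1,"hand":-1},{"x":0,"y":0,"z":0,"ax":-2.51,"ay":2.47,"az":-6.1,"hand":-1},{"x":0,"y":0,"z":0,"ax":-2.51,"ay":2.47,"az":-6.1,"hand":-1},{"x":0,"y":0,"z":0,"ax":-2.51,"ay":2.47,"az":-6.1,"hand":-1},{"x":0,"y":0,"z":0,"ax":0,"ay":0,"az":0,"hand":-1}]'
python3 g3.py;python3 - <<'E'
from h import *
i=bot.camera_info("wrist");im,d=bot.snapshot("wrist");cv2.imwrite("pics/w3.png",im)
W=cloud("wrist",d,i);np.save("w3.npy",W)
m=(W[...,2]>90)&(W[...,2]<106)&(abs(W[...,0]-590)<60)&(abs(W[...,1]+100)<60)
print(m.sum()); 
if m.sum()>20: print(cv2.minAreaRect(W[m][:,:2].astype(np.float32)),np.median(W[m][:,2]))
E
```

```text
t: 10.82
t: 11.48
tcp_pos: [626.6, -198.3, 194.9]
ee_rot: [-3.132, 0.006, 0.388]
ft_force: [-0.7, -0.4, -0.0]
width: 0.999
finger_force: 0.0
t 11.48 shift-first cm [  0.22 -10.55  -2.41] turn deg [-0.6  0.3  0.2] | shift after turn [  0.19 -10.53  -2.51]
[-0.06  0.48  0.04 -0.01 -1.15  2.03]
3601
((588.76318359375, -101.70809173583984), (53.927879333496094, 36.04471206665039), 21.32552719116211) 99.35454174151003
```

View pics/w3.png

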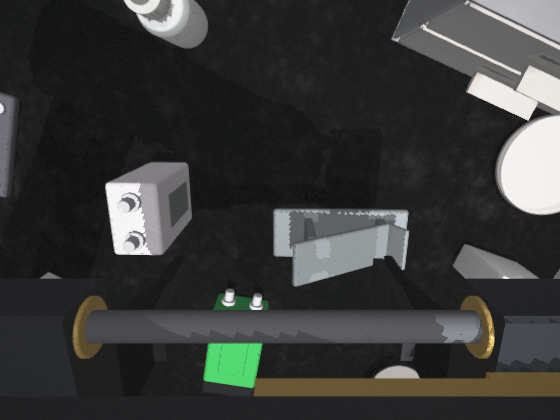

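The cell stands upright at (589,−102), 54×36 mm, turned 21.3°. The wrist camera shows it at (148,210). Going over it to take it across the 36 mm.

```bash
python3 -m inch '[{"x":0,"y":-3.5,"z":0,"ax":0,"ay":0,"az":0.9,"hand":-1},{"x":0,"y":-3.5,"z":0,"ax":0.5,"ay":0,"az":0,"hand":-1},{"x":0,"y":-3.38,"z":0,"ax":0,"ay":0,"az":0,"hand":-1},{"x":0,"y":0,"z":0,"ax":0,"ay":0,"az":0,"hand":-1},{"x":0,"y":0,"z":0,"ax":0,"ay":0,"az":0,"hand":-1}]'
python3 - <<'E'
from h import *
plan(Rdown(21.3),[588.8,-101.7,83])
E
```

```text
t: 11.95
tcp_pos: [590.9, -101.4, 195.7]
ee_rot: [-3.122, 0.007, 0.369]
ft_force: [0.6, -0.1, 0.3]
width: 0.997
finger_force: 0.0
t 11.95 shift-first cm [-0.14  0.17 11.27] turn deg [-1.1  0.4 -0.2] | shift after turn [-0.21 -0.05 11.27]
```

```bash
python3 -m inch '[{"x":-0.2,"y":0,"z":0,"ax":-1.1,"ay":0.4,"az":-0.2,"hand":-1},{"x":0,"y":-0.05,"z":3.5,"ax":0,"ay":0,"az":0,"hand":-1},{"x":0,"y":0,"z":3.5,"ax":0,"ay":0,"az":0,"hand":-1},{"x":0,"y":0,"z":2.5,"ax":0,"ay":0,"az":0,"hand":-1},{"x":0,"y":0,"z":1.75,"ax":0,"ay":0,"az":0,"hand":-1},{"x":0,"y":0,"z":0,"ax":0,"ay":0,"az":0,"hand":-1},{"x":0,"y":0,"z":0,"ax":0,"ay":0,"az":0,"hand":-1}]'
python3 -m inch '[{"x":0,"y":0,"z":0,"ax":0,"ay":0,"az":0,"hand":1},{"x":0,"y":0,"z":0,"ax":0,"ay":0,"az":0,"hand":1},{"x":0,"y":0,"z":0,"ax":0,"ay":0,"az":0,"hand":1},{"x":0,"y":0,"z":0,"ax":0,"ay":0,"az":0,"hand":1},{"x":0,"y":0,"z":0,"ax":0,"ay":0,"az":0,"hand":1},{"x":0,"y":0,"z":0,"ax":0,"ay":0,"az":0,"hand":1},{"x":0,"y":0,"z":0,"ax":0,"ay":0,"az":0,"hand":1},{"x":0,"y":0,"z":0,"ax":0,"ay":0,"az":0,"hand":1},{"x":0,"y":0,"z":0,"ax":0,"ay":0,"az":0,"hand":1},{"x":0,"y":0,"z":0,"ax":0,"ay":0,"az":0,"hand":1}]' 30
python3 - <<'E'
from h import *
plan(Rdown(5.3),[565,70,260])
E
```

```text
t: 12.53
tcp_pos: [588.3, -103.9, 81.7]
ee_rot: [3.142, 0.002, 0.371]
ft_force: [-0.1, 0.3, 0.3]
width: 0.999
finger_force: 0.0
t: 13.37
tcp_pos: [588.2, -102.7, 82.5]
ee_rot: [-3.141, -0.0, 0.373]
ft_force: [0.2, -0.9, 0.7]
width: 0.414
finger_force: 29.7
t 13.37 shift-first cm [  4.12 -16.93 -17.75] turn deg [-0.  -0.  16.1] | shift after turn [ -0.72 -17.41 -17.75]
```

```bash
python3 -m inch '[{"x":0,"y":0,"z":-1.5,"ax":0,"ay":0,"az":0,"hand":1},{"x":0,"y":0,"z":-3.5,"ax":0,"ay":0,"az":0,"hand":1},{"x":0,"y":0,"z":-3.5,"ax":0,"ay":0,"az":0,"hand":1},{"x":0,"y":0,"z":-3.5,"ax":0,"ay":0,"az":0,"hand":1},{"x":0,"y":0,"z":-3.5,"ax":0,"ay":0,"az":0,"hand":1},{"x":0,"y":0,"z":-3.0,"ax":0,"ay":0,"az":0,"hand":1}]' | tail -2
python3 -m inch '[{"x":-0.7,"y":-3.2,"z":0,"ax":0,"ay":0,"az":0,"hand":1},{"x":-0.7,"y":-3.2,"z":0,"ax":0,"ay":0,"az":0,"hand":1},{"x":-0.7,"y":-3.2,"z":0,"ax":0,"ay":0,"az":0,"hand":1},{"x":-0.7,"y":-3.2,"z":0,"ax":0,"ay":0,"az":0,"hand":1},{"x":-0.7,"y":-3.2,"z":0,"ax":0,"ay":0,"az":0,"hand":1},{"x":-0.7,"y":-3.2,"z":0,"ax":0,"ay":0,"az":0,"hand":1},{"x":0,"y":0,"z":0,"ax":0,"ay":0,"az":5.4,"hand":1},{"x":0,"y":0,"z":0,"ax":0,"ay":0,"az":5.4,"hand":1},{"x":0,"y":0,"z":0,"ax":0,"ay":0,"az":5.3,"hand":1},{"x":0,"y":0,"z":0,"ax":0,"ay":0,"az":0,"hand":1}]'
python3 -m inch '[{"x":0,"y":0,"z":0,"ax":0,"ay":0,"az":0,"hand":1},{"x":0,"y":0,"z":0,"ax":0,"ay":0,"az":0,"hand":1}]' | head -2
python3 - <<'E'
from h import *
i=bot.camera_info("wrist");im,d=bot.snapshot("wrist");cv2.imwrite("pics/w4.png",im)
W=cloud("wrist",d,i);np.save("w4.npy",W);Z=W[...,2]
for lo,hi in((97,112),(45,54),(6,13)):
    m=((Z>lo)&(Z<hi)&(abs(W[...,0]-565)<80)&(W[...,1]>20)&(W[...,1]<270)).astype(np.uint8)
    n,l,s,_=cv2.connectedComponentsWithStats(m)
    for j in range(1,n):
        if s[j,4]>60: q=W[l==j];print(lo,s[j],q.mean(0).round(1),[np.round(e,1) for e in cv2.minAreaRect(q[:,:2].astype(np.float32))])
E
```

```text
width: 0.415
finger_force: 29.7
t: 14.7
tcp_pos: [478.5, 60.9, 266.8]
ee_rot: [-3.142, 0.001, 0.091]
ft_force: [0.2, -1.5, -3.1]
width: 0.411
finger_force: 29.9
t: 14.87
tcp_pos: [479.0, 60.6, 267.0]
97 [224  36  45  19 789] [598.9  99.1 103.4] [array([598.8,  99.3]), array([12.2, 33.7]), np.float64(5.4)]
97 [ 77  79  27  27 402] [552.5 219.8 104.8] [array([552.1, 221. ]), array([19.9, 14.2]), np.float64(1.8)]
97 [228 132  41  16 604] [526.5  93.2 103.4] [array([526.6,  93.3]), array([11.7, 33.4]), np.float64(4.8)]
45 [127  65  18  15 119] [574.5 204.5  49.8] [array([572.7, 206.3]), array([12.1, 14.3]), np.float64(4.9)]
45 [272  73  15  45 643] [564.9  71.5  48.9] [array([564.6,  71.7]), array([39.8, 13.6]), np.float64(5.5)]
45 [150  81  10  27 179] [555.1 187.8  50.2] [array([554.8, 188.3]), array([23.8,  5.9]), np.float64(1.2)]
45 [214  85  11  20 158] [559.8 129.   46.6] [array([560. , 128.8]), array([17.2,  9.6]), np.float64(3.4)]
45 [177  89  18  11 142] [557.2 160.4  47.4] [array([557.5, 160.7]), array([ 9.1, 16.6]), np.float64(5.4)]
45 [133 108  16  13  97] [533.4 201.2  50.4] [array([535.1, 203.4]), array([11.3, 14. ]), np.float64(4.9)]
6 [  109    45   196    97 12796] [560.6 143.4   9.6] [array([558.5, 145.9]), array([ 95.9, 199.5]), np.float64(4.7)]
```

View pics/w4.png

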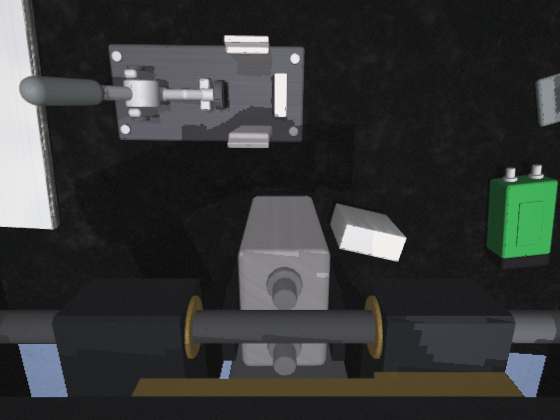

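Plate (96×199.5 mm) and cheeks agree: nest at (562.7, 96.2), yaw 4.8°. In the picture the nest lies at (250,95), lever to the left, held cell at the bottom.

```bash
python3 -m inch '[{"x":2.15,"y":-0.8,"z":0,"ax":0,"ay":0,"az":0.4,"hand":1},{"x":2.15,"y":-0.8,"z":0,"ax":0,"ay":0,"az":0,"hand":1},{"x":2.15,"y":-0.8,"z":0,"ax":0,"ay":0,"az":0,"hand":1},{"x":2.15,"y":-0.8,"z":0,"ax":0,"ay":0,"az":0,"hand":1},{"x":0,"y":0,"z":3.0,"ax":0,"ay":0,"az":0,"hand":1},{"x":0,"y":0,"z":2.5,"ax":0,"ay":0,"az":0,"hand":1},{"x":0,"y":0,"z":0,"ax":0,"ay":0,"az":0,"hand":1},{"x":0,"y":0,"z":0,"ax":0,"ay":0,"az":0,"hand":1},{"x":0,"y":0,"z":0,"ax":0,"ay":0,"az":0,"hand":1}]'
cat > g4.py <<'E'
from h import *
plan(Rdown(4.8),[561.5,100.1,92.5])
E
python3 g4.py
```

```text
t: 15.67
tcp_pos: [563.3, 100.0, 214.1]
ee_rot: [3.141, -0.003, 0.085]
ft_force: [0.2, 1.8, -2.7]
width: 0.411
finger_force: 29.9
t 15.67 shift-first cm [-0.21 -0.03 12.16] turn deg [ 0.  -0.2  0.1] | shift after turn [-0.17 -0.03 12.16]
```

```bash
python3 -m inch '[{"x":-0.15,"y":0,"z":2,"ax":0,"ay":0,"az":0,"hand":1},{"x":0,"y":0,"z":0.8,"ax":0,"ay":0,"az":0,"hand":1},{"x":0,"y":0,"z":0.8,"ax":0,"ay":0,"az":0,"hand":1},{"x":0,"y":0,"z":0.8,"ax":0,"ay":0,"az":0,"hand":1},{"x":0,"y":0,"z":0,"ax":0,"ay":0,"az":0,"hand":1}]'
python3 g4.py
python3 -m inch '[{"x":0,"y":0,"z":1,"ax":0,"ay":0,"az":0,"hand":1},{"x":0,"y":0,"z":1,"ax":0,"ay":0,"az":0,"hand":1},{"x":0,"y":0,"z":0,"ax":0,"ay":0,"az":0,"hand":1}]'
python3 g4.py
```

```text
t: 16.08
tcp_pos: [560.1, 99.7, 167.5]
ee_rot: [3.141, 0.002, 0.085]
ft_force: [-1.5, -0.4, -3.0]
width: 0.41
finger_force: 29.9
t 16.08 shift-first cm [ 0.16 -0.03  7.5 ] turn deg [0.  0.1 0. ] | shift after turn [ 0.14 -0.03  7.5 ]
t: 16.33
tcp_pos: [559.3, 99.5, 146.2]
ee_rot: [3.141, 0.004, 0.084]
ft_force: [0.1, 0.5, -3.1]
width: 0.413
finger_force: 29.9
t 16.33 shift-first cm [ 0.24 -0.04  5.37] turn deg [0.  0.2 0. ] | shift after turn [ 0.22 -0.04  5.37]
```

```bash
python3 -m inch '[{"x":0.15,"y":0,"z":0,"ax":0,"ay":0,"az":0,"hand":1},{"x":0,"y":0,"z":1,"ax":0,"ay":0,"az":0,"hand":1},{"x":0,"y":0,"z":1,"ax":0,"ay":0,"az":0,"hand":1},{"x":0,"y":0,"z":1,"ax":0,"ay":0,"az":0,"hand":1},{"x":0,"y":0,"z":1,"ax":0,"ay":0,"az":0,"hand":1},{"x":0,"y":0,"z":0.8,"ax":0,"ay":0,"az":0,"hand":1},{"x":0,"y":0,"z":0,"ax":0,"ay":0,"az":0,"hand":1},{"x":0,"y":0,"z":0,"ax":0,"ay":0,"az":0,"hand":1}]'
for i in 1 2 3 4; do python3 -m inch '[{"x":0,"y":0,"z":0.15,"ax":0,"ay":0,"az":0,"hand":1},{"x":0,"y":0,"z":0,"ax":0,"ay":0,"az":0,"hand":1}]' | grep -E 'tcp|ft'; done; python3 g4.py
```

```text
t: 17.0
tcp_pos: [562.0, 99.9, 99.7]
ee_rot: [3.141, 0.001, 0.085]
ft_force: [-0.5, -0.1, -2.6]
width: 0.408
finger_force: 29.9
tcp_pos: [562.6, 100.2, 99.3]
ft_force: [-0.5, 0.4, -3.1]
tcp_pos: [562.3, 100.1, 97.7]
ft_force: [0.7, 0.3, -3.2]
tcp_pos: [562.1, 100.1, 96.0]
ft_force: [-0.1, -0.2, -2.2]
tcp_pos: [562.1, 100.0, 94.3]
ft_force: [-0.6, 0.3, -3.1]
t 17.67 shift-first cm [-0.06 -0.01  0.18] turn deg [0. 0. 0.] | shift after turn [-0.06 -0.01  0.18]
```

```bash
for i in 1 2 3 ; do python3 -m inch '[{"x":0,"y":0,"z":0.1,"ax":0,"ay":0,"az":0,"hand":1},{"x":0,"y":0,"z":0,"ax":0,"ay":0,"az":0,"hand":1}]' | grep -E 'tcp|ft'; done
```

```text
tcp_pos: [562.1, 100.0, 93.4]
ft_force: [0.1, -0.4, -1.5]
tcp_pos: [562.4, 100.1, 92.6]
ft_force: [-0.3, -0.4, -1.2]
tcp_pos: [562.7, 100.2, 92.5]
ft_force: [-0.5, 1.0, 2.8]
```

```bash
python3 -m inch '[{"x":0,"y":0,"z":-0.1,"ax":0,"ay":0,"az":0,"hand":-1},{"x":0,"y":0,"z":0,"ax":0,"ay":0,"az":0,"hand":-1},{"x":0,"y":0,"z":0,"ax":0,"ay":0,"az":0,"hand":-1},{"x":0,"y":0,"z":0,"ax":0,"ay":0,"az":0,"hand":-1},{"x":0,"y":0,"z":0,"ax":0,"ay":0,"az":0,"hand":-1},{"x":0,"y":0,"z":0,"ax":0,"ay":0,"az":0,"hand":-1},{"x":0,"y":0,"z":-1.5,"ax":0,"ay":0,"az":0,"hand":-1},{"x":0,"y":0,"z":-3.5,"ax":0,"ay":0,"az":0,"hand":-1},{"x":0,"y":0,"z":-3.5,"ax":0,"ay":0,"az":0,"hand":-1},{"x":0,"y":0,"z":-3.5,"ax":0,"ay":0,"az":0,"hand":1}]'
python3 - <<'E'
from h import *
for f in("top0","scene0","w4"):
    W=np.load(f+".npy");m=(W[...,1]>262)&(W[...,1]<420)&(W[...,0]>450)&(W[...,0]<670)&(W[...,2]>20)
    q=W[m]; print(f,len(q),np.percentile(q,[2,50,98],axis=0).round().tolist() if len(q) else '')
print(bot.get_obs()['qpos'].round(2))
im,d=bot.snapshot("top");W=cloud("top",d)
m=(abs(W[...,0]-563)<25)&(abs(W[...,1]-98)<30)&(W[...,2]>85)
q=W[m];print(len(q),q.mean(0).round(1),np.percentile(q[:,2],[5,50,95]).round(1))
E
```

```text
t: 19.0
tcp_pos: [561.9, 99.8, 213.6]
ee_rot: [3.141, 0.001, 0.085]
ft_force: [1.5, 1.1, -0.2]
width: 0.963
finger_force: 0.0
top0 82 [[460.0, 337.0, 20.0], [562.0, 386.0, 21.0], [642.0, 419.0, 26.0]]
scene0 97 [[454.0, 335.0, 20.0], [544.0, 396.0, 21.0], [642.0, 419.0, 23.0]]
w4 0 
[ 0.46  0.31 -0.17  0.   -1.09  1.2 ]
927 [559.3  96.3 476.1] [107.4 562.6 567.2]
```

```bash
python3 -m inch '[{"x":0,"y":-2.8,"z":0,"ax":0,"ay":0,"az":0,"hand":1},{"x":0,"y":-2.8,"z":0,"ax":0,"ay":0,"az":0,"hand":1},{"x":0,"y":-2.6,"z":0,"ax":0,"ay":0,"az":0,"hand":1},{"x":0,"y":0,"z":0,"ax":0,"ay":0,"az":0,"hand":1},{"x":0,"y":0,"z":2.75,"ax":0,"ay":0,"az":0,"hand":1},{"x":0,"y":0,"z":2.5,"ax":0,"ay":0,"az":0,"hand":1},{"x":0,"y":0,"z":2.5,"ax":0,"ay":0,"az":0,"hand":1},{"x":0,"y":0,"z":0,"ax":0,"ay":0,"az":0,"hand":1},{"x":0,"y":0,"z":0,"ax":0,"ay":0,"az":0,"hand":1}]'
python3 - <<'E'
from h import *
plan(Rdown(4.8),[555.5,182,136])
c="scene";im,d=bot.snapshot(c);cv2.imwrite("pics/s5.png",cv2.resize(im[230:350,190:340],None,fx=5,fy=5,interpolation=3))
E
```

```text
t: 19.8
tcp_pos: [554.8, 181.0, 134.0]
ee_rot: [3.14, 0.002, 0.085]
ft_force: [-0.2, -0.3, 0.7]
width: 0.282
finger_force: 0.0
t 19.8 shift-first cm [ 0.08 -0.09 -0.2 ] turn deg [0.1 0.1 0.1] | shift after turn [ 0.08 -0.09 -0.2 ]
```

View pics/s5.png

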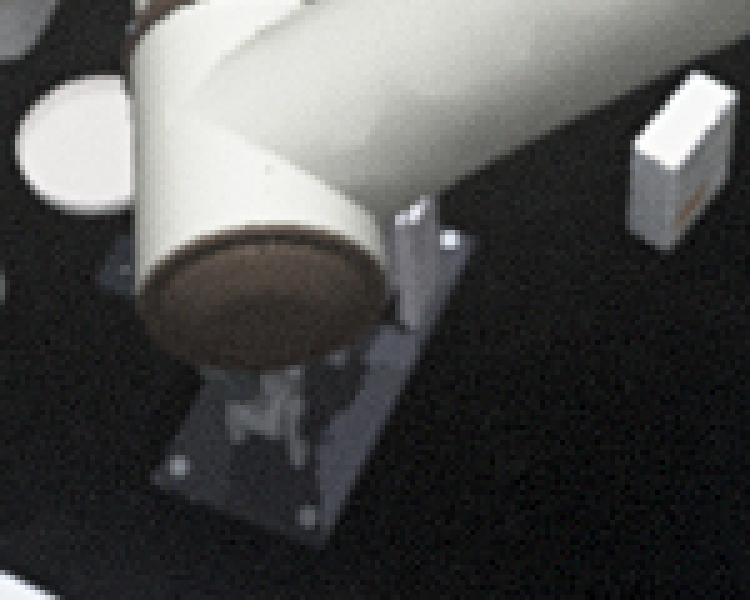

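The arm hides the stand in this view, so I'll push on force feedback.

```bash
python3 -m inch '[{"x":0.08,"y":0,"z":-0.2,"ax":0,"ay":0,"az":0,"hand":1},{"x":0,"y":0,"z":0,"ax":0,"ay":0,"az":0,"hand":1},{"x":0,"y":0,"z":0,"ax":0,"ay":0,"az":0,"hand":1},{"x":0,"y":0,"z":0,"ax":0,"ay":0,"az":0,"hand":1},{"x":0,"y":-0.7,"z":0,"ax":0,"ay":0,"az":0,"hand":1},{"x":0,"y":-0.7,"z":0,"ax":0,"ay":0,"az":0,"hand":1},{"x":0,"y":-0.7,"z":0,"ax":0,"ay":0,"az":0,"hand":1},{"x":0,"y":0,"z":0,"ax":0,"ay":0,"az":0,"hand":1}]'
for i in 1 2 3; do python3 -m inch '[{"x":0,"y":-0.3,"z":0.0,"ax":0,"ay":0,"az":0,"hand":1},{"x":0,"y":0,"z":0,"ax":0,"ay":0,"az":0,"hand":1}]' | grep -E 'tcp|ft|wid'; done
```

```text
t: 20.52
tcp_pos: [554.4, 204.4, 137.1]
ee_rot: [-3.141, -0.001, 0.086]
ft_force: [0.2, -0.0, -0.2]
width: 0.006
finger_force: 0.0
tcp_pos: [554.0, 206.3, 136.9]
ft_force: [0.0, -0.2, 0.2]
width: 0.006
tcp_pos: [553.8, 209.0, 137.0]
ft_force: [-0.5, 0.5, 0.4]
width: 0.005
tcp_pos: [553.6, 212.0, 137.0]
ft_force: [-0.2, 1.1, -0.6]
width: 0.009
```

```bash
for i in 1 2 3 4 5; do python3 -m inch '[{"x":0,"y":-0.3,"z":0.0,"ax":0,"ay":0,"az":0,"hand":1},{"x":0,"y":0,"z":0,"ax":0,"ay":0,"az":0,"hand":1}]' | grep -E 'tcp|ft'; done
```

```text
tcp_pos: [553.3, 215.0, 137.1]
ft_force: [-0.5, 0.1, 0.3]
tcp_pos: [552.9, 217.8, 137.0]
ft_force: [-0.1, 0.0, 0.3]
tcp_pos: [552.6, 220.5, 136.9]
ft_force: [0.8, -1.4, -0.4]
tcp_pos: [552.2, 223.3, 136.8]
ft_force: [-0.1, -3.5, -0.9]
tcp_pos: [551.9, 226.2, 136.7]
ft_force: [1.2, -4.4, 0.1]
```

```bash
python3 -m inch '[{"x":0,"y":-0.4,"z":0.2,"ax":0,"ay":0,"az":0,"hand":1},{"x":0,"y":-0.4,"z":0.2,"ax":0,"ay":0,"az":0,"hand":1},{"x":0,"y":-0.4,"z":0.24,"ax":0,"ay":0,"az":0,"hand":1},{"x":0,"y":0,"z":0,"ax":0,"ay":0,"az":0,"hand":1}]'  | grep -E 'tcp|ft'
python3 -m inch '[{"x":0,"y":-0.52,"z":0.35,"ax":0,"ay":0,"az":0,"hand":1},{"x":0,"y":-0.52,"z":0.35,"ax":0,"ay":0,"az":0,"hand":1},{"x":0,"y":-0.52,"z":0.35,"ax":0,"ay":0,"az":0,"hand":1},{"x":0,"y":0,"z":0,"ax":0,"ay":0,"az":0,"hand":1}]' | grep -E 'tcp|ft'
```

```text
tcp_pos: [551.0, 237.9, 131.1]
ft_force: [-1.6, -7.5, 4.3]
tcp_pos: [549.8, 253.3, 120.5]
ft_force: [-0.0, -7.0, 4.1]
```

```bash
python3 -m inch '[{"x":0,"y":-0.42,"z":0.47,"ax":0,"ay":0,"az":0,"hand":1},{"x":0,"y":-0.42,"z":0.47,"ax":0,"ay":0,"az":0,"hand":1},{"x":0,"y":-0.42,"z":0.47,"ax":0,"ay":0,"az":0,"hand":1},{"x":0,"y":0,"z":0,"ax":0,"ay":0,"az":0,"hand":1}]'  | grep -E 'tcp|ft'
python3 -m inch '[{"x":0,"y":-0.28,"z":0.5,"ax":0,"ay":0,"az":0,"hand":1},{"x":0,"y":-0.28,"z":0.5,"ax":0,"ay":0,"az":0,"hand":1},{"x":0,"y":0,"z":0,"ax":0,"ay":0,"az":0,"hand":1}]' | grep -E 'tcp|ft'
python3 -m inch '[{"x":0,"y":-0.2,"z":0.52,"ax":0,"ay":0,"az":0,"hand":1},{"x":0,"y":-0.2,"z":0.52,"ax":0,"ay":0,"az":0,"hand":1},{"x":0,"y":0,"z":0,"ax":0,"ay":0,"az":0,"hand":1}]' | grep -E 'tcp|ft'
```

```text
tcp_pos: [548.9, 267.3, 105.6]
ft_force: [-0.1, -2.4, 0.9]
tcp_pos: [548.1, 273.3, 95.0]
ft_force: [0.0, -0.1, -0.3]
tcp_pos: [547.5, 276.5, 84.2]
ft_force: [-0.3, 0.3, -0.3]
```

```bash
for i in 1 2 3 4 5; do python3 -m inch '[{"x":0,"y":0,"z":0.3,"ax":0,"ay":0,"az":0,"hand":1},{"x":0,"y":0,"z":0,"ax":0,"ay":0,"az":0,"hand":1}]' | grep -E 'tcp|ft'; done
```

```text
tcp_pos: [547.9, 276.2, 82.0]
ft_force: [0.2, -0.8, -0.9]
tcp_pos: [547.9, 276.1, 79.2]
ft_force: [0.5, -0.0, -0.1]
tcp_pos: [547.9, 276.1, 76.2]
ft_force: [0.3, -0.2, -0.6]
tcp_pos: [548.4, 276.5, 73.9]
ft_force: [-0.7, 0.6, 1.3]
tcp_pos: [548.5, 276.5, 73.4]
ft_force: [-4.1, -0.9, 13.2]
```

```bash
python3 -m inch '[{"x":0,"y":0,"z":-2,"ax":0,"ay":0,"az":0,"hand":1},{"x":0,"y":0,"z":-4,"ax":0,"ay":0,"az":0,"hand":1},{"x":0,"y":0,"z":-4,"ax":0,"ay":0,"az":0,"hand":1},{"x":0,"y":0,"z":-4,"ax":0,"ay":0,"az":0,"hand":1},{"x":0,"y":0,"z":-4,"ax":0,"ay":0,"az":0,"hand":1},{"x":-3,"y":2.5,"z":-1,"ax":0,"ay":0,"az":0,"hand":1},{"x":-3,"y":2.5,"z":0,"ax":0,"ay":0,"az":0,"hand":1},{"x":-3,"y":2.5,"z":0,"ax":0,"ay":0,"az":0,"hand":1},{"x":-1,"y":2.5,"z":0,"ax":0,"ay":0,"az":0,"hand":1},{"x":0,"y":2.5,"z":0,"ax":0,"ay":0,"az":0,"hand":1}]'
python3 -m inch '[{"x":0,"y":0,"z":0,"ax":0,"ay":0,"az":0,"hand":1},{"x":0,"y":0,"z":0,"ax":0,"ay":0,"az":0,"hand":1},{"x":0,"y":0,"z":0,"ax":0,"ay":0,"az":0,"hand":1}]' | head -2
python3 - <<'E'
from h import *
i=bot.camera_info("wrist");im,d=bot.snapshot("wrist");W=cloud("wrist",d,i)
cv2.imwrite("pics/w6.png",im)
X,Y,Z=W[...,0],W[...,1],W[...,2]
m=(Z>109)&(Z<113)&(abs(X-563)<40)&(abs(Y-96)<40);q=W[m];print(len(q),[np.round(e,1) for e in cv2.minAreaRect(q[:,:2].astype(np.float32))],q[:,2].mean())
m=(abs(X-547)<18)&(Y>245)&(Y<330)&(Z>15);q=W[m];print("lever",len(q),np.percentile(q,[2,50,98],axis=0).round(1).tolist())
E
```

```text
t: 25.02
tcp_pos: [456.3, 141.8, 261.1]
ee_rot: [-3.141, -0.0, 0.086]
ft_force: [0.3, -0.6, -0.7]
width: 0.006
finger_force: 0.0
t: 25.27
tcp_pos: [459.1, 143.5, 260.6]
2021 [array([563.6,  96.7]), array([52. , 34.4]), np.float64(4.8)] 109.91770430820648
lever 1651 [[537.3, 247.1, 47.6], [547.5, 280.1, 54.3], [557.4, 311.8, 57.3]]
```

View pics/w6.png

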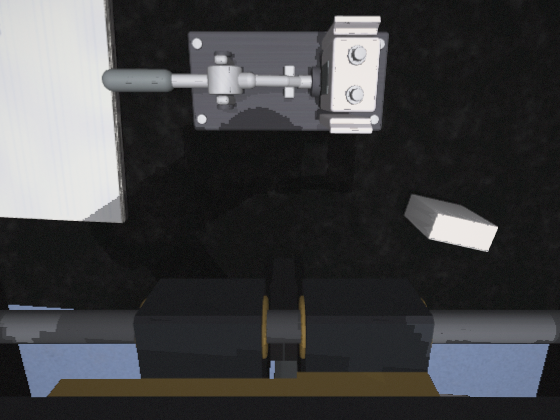

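The lever lies level at (140,80), top at about 55 mm. The cell is upright at (355,75) with its centre at (563.6, 96.7) and top at 110 mm, held against the stop, and the robot is clear of everything.

```bash
python3 -c "
from station import bot
print(bot.job_done())"
```

```text
the job is handed in; nothing more can be done
None
```

The flow cell stands upright in the nest, ports up, with the cam lever snapped fully closed on it, and I handed the job in at about 25 s of the 58 s allowed; I kept clear of the glassware and cartons but did not re-measure them.

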